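# Set up a guide rail on the bending rig for its load check

## Robot

A 6-joint arm with a two-finger parallel gripper is mounted at the origin on the work surface. World frame = base frame: x ahead of the robot, y to its left, z up, the work surface at z = 0. Lengths are in m, angles in degrees, forces in N, time in s.
With the tool pointing down it reaches from about 0.4 to 0.825 m from the base axis. Payload 7 kg.
Tool frame: the origin (TCP) lies on the centre line of the jaws, within the pads' length; the fingertips stand 11 mm ahead of it and the grasp point (between the pads) lies 8 mm behind it; z points along the fingers, y is the line along which they close (so a half turn about z gives the same grasp; the last joint's range is limited). The gripper opens to 88 mm and grips with 3 to 60 N. Pads are 19 mm wide; open, the fingers measure 130 mm over their backs; the gripper's body (78 mm by 193 mm) begins 47 mm behind the grasp point.
Start: joints at [-58.035, 20.546, 0.682, 0, -70.136, -16.507], TCP at [0.18, -0.651, 0.238] pointing down, gripper open.
Joint ranges: [-176.03, 176.03], [-82.01, 121.73], [-58.28, 71.71], [-173.87, 95.51], [-174.79, -0.11], [-173.66, 173.66]. Speed limits (degrees/s): [136.94, 136.94, 172.46, 180, 180, 180].

## Interface

Orientations are given as [roll, pitch, yaw] about the fixed x, y, z axes, in that order (R = Rz(yaw) Ry(pitch) Rx(roll)).
In Python, from plant import r, capture, camera_model, job gives the robot as it stands.
- The arm moves only by the tool drive_tool, never from a script. Its argument "increments" is a list that holds one entry, the list of rows, each a list of 5 numbers: the gripper's target within -1 to 1 (fully open at 1, half-way at 0, shut at -1), then the shift along the tool's x, y, z scaled (see below), then the turn about the tool's z scaled (see below). In form: [[[gripper, tx, ty, tz, roll], ...]]. A call has 1 to 5 rows; each row is the pose to reach, as a shift and turn from the pose commanded when the call began, along the tool's axes at that moment, turning the shorter way round; what a row does not reach only later rows make up. The controller multiplies each number of a shift by 120 mm and each number of a turn by 360 degrees. A row lasts 1/8 s, in which the tool goes at most 62.5 mm and 10.7 degrees, less where a joint would pass 70% of its speed; a pose out of reach is approached as far as the arm can. A call with a number of a shift or a turn outside -1 to 1 is refused whole. A call with a gripper value outside its range is refused whole. The fingers move at their own pace and stop on an object; "squeeze" is the grip in N (left out, the last holds). Time passes only in rows, so rows that repeat a pose let the fingers close. It gives the time, the measured TCP pose, the force, the opening and the grip force at its end, in the units of the state.
- r.get_state(): the state, without advancing time (a new reading comes with each control period).
- capture(name): name is "scene" or "top"; returns the picture (400x640x3 uint8, red, green, blue); there is no depth.
- camera_model(name): a dict with "camera_matrix" (3x3 intrinsics, pixels), "k1" (the pictures are not rectified: a ray, as slopes to the right and down, at radius r is drawn at 1 + k1 r^2 times it, then the intrinsics apply), "rvec" (rotation vector, rad) and "tvec" (3), from world to camera coordinates, as OpenCV has them. Camera axes: x right, y down, z forward; pixel columns grow to the right and rows downward; lengths in m; the calibration is good to about 2 mm. A picture is of the moment at which its call begins. camera_model takes no time and is no camera call.
- job.close_job(): hands the job in; it is judged then, once.
The state is a dict: "time_s": time; "joints": joint angles; "qd": joint speeds; "joint_torque": joint torques, N m; "tcp_pos": TCP position; "eef_rot": TCP orientation; "contact_force": force on the tool from outside, world axes, zero at the start; "moment": the same for the moment, N m; "gripper_width": finger opening in m; "gripper_force": force on a finger pad.
Only numpy, scipy, OpenCV 4.12 (cv2) and the standard library are available. Lean on these libraries where they do the work, as an engineer would, in place of code of your own. Each camera call takes 0.05 s, during which the arm holds its last target. There are 200 camera calls.

## Task

Set the guide rail up for its load check on the granite plate: stand the two roller supports centred on the white scribed lines either side of the sensor, with their rollers running along the lines, lay the rail flat across both rollers with its middle over the sensor and its length along the plate, and gently stand the larger weight upright on the rail, right above the sensor. Do not knock the sensor, and leave the V-block, the small weight and the ring gauge where they are.

Things in the scene. Friction and masses are not known exactly. Their poses are not given: they have to be found in the camera images.
- support_a_center (a point): one of two identical roller supports: a ground steel block 36 x 24 mm in plan (36 along its own x, 24 along its y) and 33 mm high, with a dark steel roller of 12 mm diameter let into its top along its own x; 40 mm high overall, 0.21 kg. Point at its centre, 20 mm above its underside; z up. Stands on the grey-blue bench mat, whose surface is 2 mm above the bench
- support_b_center (a point): the other roller support, identical to the first, also on the mat; same point and axes
- rail_center (a point): brass-coloured guide rail, a straight bar 190 mm long (its own y) x 24 mm wide (its x) x 10 mm thick, with a shallow groove along its upper face; 0.38 kg, centre of mass at its middle. Lies flat on the mat, groove up. Point at its centre, 5 mm above its underside
- weight_large_center (a point): the larger of two round steel knob weights: body 40 mm diameter and 45 mm high, with a knob of 25 mm diameter above it, 65 mm high overall, 0.5 kg. Stands upright on the mat. Point on its axis at half height, 32.5 mm above its underside; z up
- sensor: distance sensor looking upward at the middle of a black granite plate (150 x 260 x 25 mm, its long side along this body's y; top 25 mm above the bench): an aluminium holder 40 x 30 mm (x, y) and 18 mm high carrying an upright steel cylinder of 18 mm diameter whose top is 34 mm above the plate. Fixed to the plate. Origin on the plate's upper surface at the sensor's axis; z up
- line_left: white line scribed across the granite plate to the left of the sensor as the robot sees it, 60 mm long (along its own x) and 2.5 mm wide. Origin at its middle, on the plate's upper surface, 65 mm from the sensor's axis along the plate's long direction
- line_right: the same white line to the right of the sensor, 65 mm the other way
- vblock_center (a point): bystander on the mat: steel V-block 40 x 40 x 30 mm with a V groove across its top and no roller. Not needed; stays where it is. Point at its centre, 15 mm above its underside
- weight_small_center (a point): bystander on the mat: the smaller knob weight, 23 mm diameter, 38 mm high. Not needed; stays where it is. Point on its axis, 19 mm above its underside
- ring_gauge_center (a point): bystander on the mat: dark steel ring gauge, 42 mm outside and 20 mm inside diameter, 14 mm high. Not needed; stays where it is. Point at its centre, 7 mm above its underside
There are look-alikes about, which are no part of the job. Leave any orange look-alike of the part that bears weight_large_center alone.

How it is judged:
By the outcome, as a careful person would: the job done as asked, in the order asked, and still so for the second after the job is handed in, with the robot touching nothing.
It also fails if it takes over 96 s, if anything falls off the work surface, if the arm or the gripper's body presses on something with over 40 N, if the wrist force passes 120 N, or if a joint passes its speed limit or range.

## Working session

There is one attempt and no reset: what is moved stays moved. The work goes in short steps, Python scripts to look and compute and a tool call to move; the robot and the scene stay as the last step left them, time stands still between calls to the robot, and variables do not carry over. Pictures are saved under pics/ and viewed, at most 14 in all, crops included, and the job is handed in when it is done.

Besides the shell and the picture viewer there is one more tool, called after ">>>" by a JSON object that holds its "name" and its "arguments". drive_tool: Moves the arm, as the interface text tells. Its arguments: {"type":"object","properties":{"increments":{"type":"array"},"squeeze":{"type":"number"}},"required":["increments"]}

```bash
mkdir -p pics; ls; python3 - <<'E'
from plant import r,capture,camera_model,job
import cv2
for n in("scene","top"):
    cv2.imwrite(f"pics/{n}0.png",capture(n)[:,:,::-1]); print(n,camera_model(n))
print(r.get_state())
E
```

```text
pics
scene {'camera_matrix': array([[497.98474637,   0.        , 328.82700405],
       [  0.        , 497.98474637, 206.13608606],
       [  0.        ,   0.        ,   1.        ]]), 'k1': 0.024351256295366677, 'rvec': array([ 2.06450164,  1.31288461, -0.55240025]), 'tvec': array([-0.22315677, -0.30005808,  1.40841881])}
top {'camera_matrix': array([[429.69302227,   0.        , 314.42542589],
       [  0.        , 429.69302227, 202.78449239],
       [  0.        ,   0.        ,   1.        ]]), 'k1': -0.030280683834952686, 'rvec': array([ 2.16425377, -2.20856922,  0.08090517]), 'tvec': array([0.00955698, 0.54802759, 1.03923291])}
{'time_s': 0.1, 'joints': array([-5.80333418e+01,  2.05885166e+01,  6.38451201e-01, -1.88306368e-02,
       -7.01336934e+01, -1.65058918e+01]), 'qd': array([ 0.02632696, -0.13031334,  0.15997019,  0.0576732 , -0.05884817,
       -0.00842795]), 'joint_torque': array([-2.90150410e-04, -5.84164095e+01,  2.93753690e+01,  7.01548934e+00,
        1.01724706e-02, -7.21189576e-05]), 'tcp_pos': array([ 0.17980161, -0.65018073,  0.23669518]), 'eef_rot': array([ 1.79914663e+02, -6.82612991e-03, -1.64545641e+02]), 'contact_force': array([ 0.44918859,  1.04870316, -0.25695074]), 'moment': array([ 0.0594639 ,  0.01140309, -0.01342964]), 'gripper_force': 0.0, 'gripper_width': 0.08743631290697511}
```

View pics/top0.png

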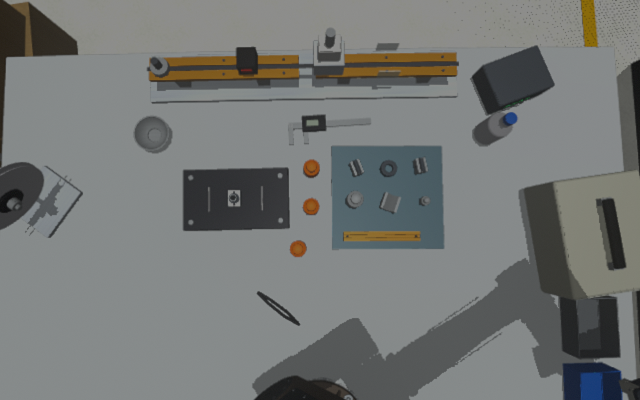

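View pics/scene0.png

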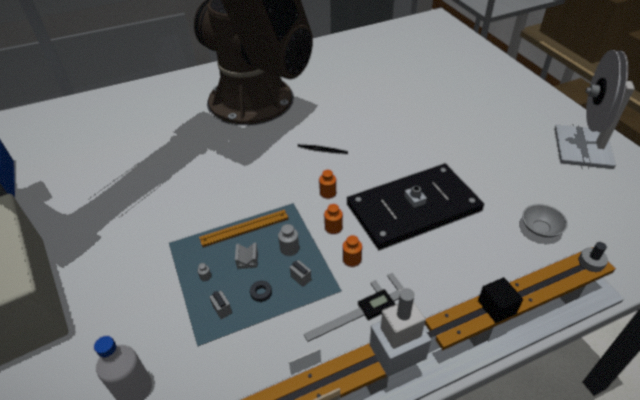

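The top view shows, on the mat: supports at (357,168) and (421,166), ring gauge (388,168), large weight (355,200), V-block (391,202), small weight (425,201) and rail (382,236). On the plate: sensor (234,198), lines at (209,199) and (262,198).

Possible confusions:
- **Large weight:** the orange copies at (312,168), (311,206), (298,248), and the small weight at (425,201).
- **Supports:** the V-block at (391,202), which has no roller.

I choose the steel weight at (355,200) and the supports at (357,168) and (421,166), and check these in a close crop.

```bash
python3 - <<'E'
import cv2,numpy as np
a=cv2.imread("pics/top0.png");b=cv2.imread("pics/scene0.png")
cv2.imwrite("pics/c1.png",cv2.resize(a[145:250,330:446],None,fx=5.5,fy=5.5,interpolation=cv2.INTER_CUBIC))
p=cv2.resize(b[205:320,170:330],None,fx=5,fy=5,interpolation=cv2.INTER_CUBIC)
cv2.imwrite("pics/c2.png",p)
cv2.imwrite("pics/c3.png",cv2.resize(a[160:238,178:296],None,fx=6,fy=6,interpolation=cv2.INTER_CUBIC))
E
```

```text
(no output)
```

View pics/c1.png

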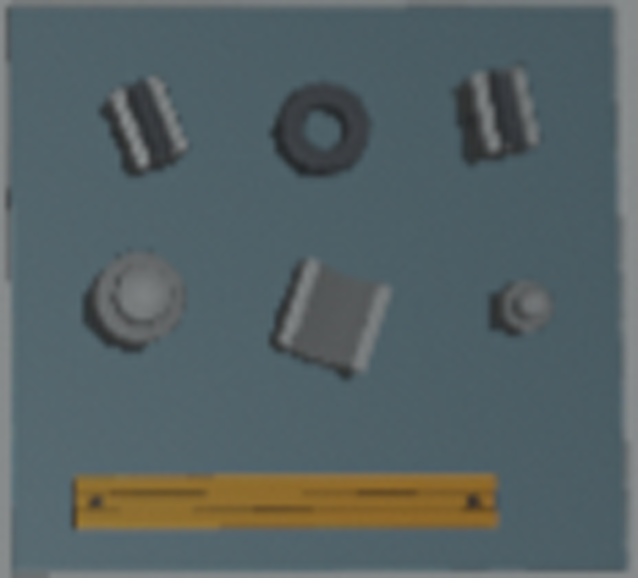

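View pics/c2.png

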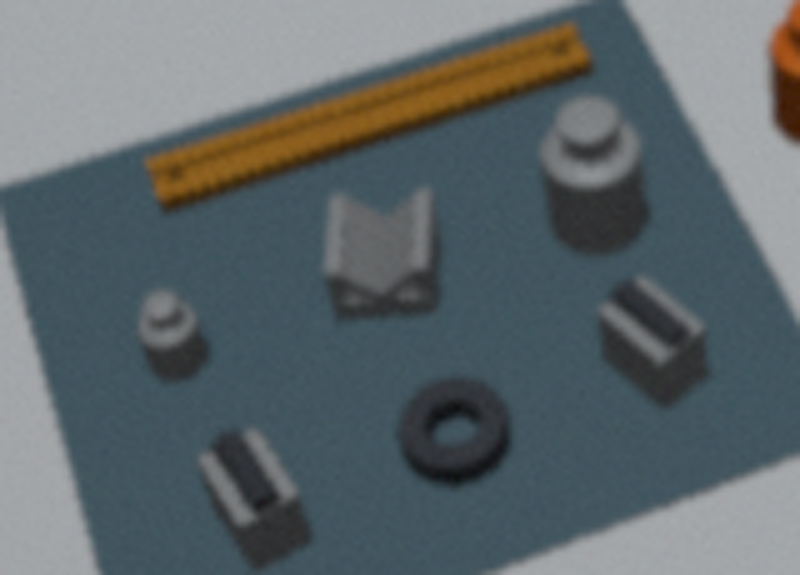

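View pics/c3.png

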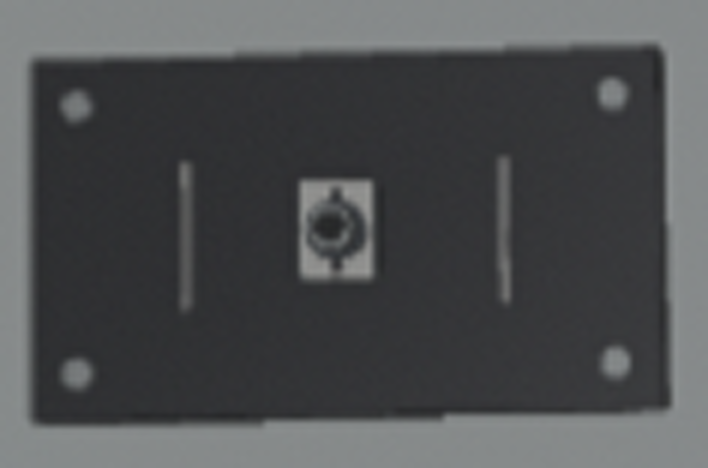

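Close crops confirm the choice. c1 and c2 show both supports with dark rollers, the V-block with an open groove, and the large grey weight at c1 (137,300). c3 shows lines at (186,237) and (504,229) and the sensor at (337,229). Now I'll fit poses from both cameras by silhouette.

```bash
cat > h.py <<'E'
import cv2,numpy as np
from scipy.optimize import minimize
from plant import camera_model
CM={n:camera_model(n) for n in("scene","top")}
def proj(n,P):
    m=CM[n];d=np.array([m["k1"],0,0,0,0.])
    return cv2.projectPoints(np.asarray(P,float).reshape(-1,1,3),m["rvec"],m["tvec"],m["camera_matrix"],d)[0][:,0]
def topix(n,u,z):  # pixel -> world at height z
    m=CM[n];R=cv2.Rodrigues(m["rvec"])[0]
    q=cv2.undistortPoints(np.array(u,float).reshape(-1,1,2),m["camera_matrix"],np.array([m["k1"],0,0,0,0.]))[:,0]
    o=-R.T@m["tvec"];d=np.c_[q,np.ones(len(q))]@R
    return o+d*((z-o[2])/d[:,2])[:,None]
def box(a,b,h): return [(x,y,z) for x in(-a/2,a/2) for y in(-b/2,b/2) for z in(0,h)]
def cyl(r,h0,h1):
    t=np.linspace(0,2*np.pi,40,endpoint=False);return [(r*np.cos(k),r*np.sin(k),z) for k in t for z in(h0,h1)]
R_=[(x,y,40) for x in(-18,18) for y in(-3,3)]
SH={"support":[box(36,24,33)+R_],"rail":[box(24,190,10)],"weight":[cyl(20,0,45),cyl(12.5,45,65)]}
def place(P,x,y,yaw,z0):
    P=np.array(P,float)/1000;c,s=np.cos(yaw),np.sin(yaw)
    return np.c_[x+c*P[:,0]-s*P[:,1],y+s*P[:,0]+c*P[:,1],z0+P[:,2]]
def silh(n,parts,p,z0,win,S=8):
    x0,y0,x1,y1=win;M=np.zeros(((y1-y0)*S,(x1-x0)*S),np.uint8)
    for P in parts:
        u=(proj(n,place(P,*p,z0))-[x0-.5,y0-.5])*S-.5
        cv2.fillConvexPoly(M,cv2.convexHull(np.round(u*16).astype(np.int32)),255,shift=4)
    return cv2.resize(M,None,fx=1/S,fy=1/S,interpolation=cv2.INTER_AREA)/255.
def feat(img):  # rgb -> chroma, blue mat high
    f=img.astype(float);return (f[...,2]-f[...,0])/(f.sum(2)+1e-9)
def fit(imgs,parts,p0,z0,fun=feat,cams=("scene","top"),yaw=True,pad=7):
    D={}
    for n in cams:
        u=np.vstack([proj(n,place(P,*p0,z0)) for P in parts])
        a=np.floor(u.min(0)-pad).astype(int);b=np.ceil(u.max(0)+pad).astype(int)
        w=(max(a[0],0),max(a[1],0),min(b[0],640),min(b[1],400));D[n]=(w,fun(imgs[n])[w[1]:w[3],w[0]:w[2]])
    def cost(q):
        p=(p0[0]+q[0]*.004,p0[1]+q[1]*.004,p0[2]+(q[2]*.1 if yaw else 0));c=0
        for n,(w,F) in D.items():
            m=silh(n,parts,p,z0,w).ravel();A=np.c_[m,1-m];f=F.ravel()
            k=np.linalg.lstsq(A,f,rcond=None)[0];c+=((A@k-f)**2).sum()/((f-f.mean())**2).sum()
        return c
    k=3 if yaw else 2
    s=min((minimize(cost,x0,method="Nelder-Mead",options=dict(initial_simplex=np.vstack([x0,x0+np.eye(k)]),xatol=.01,fatol=1e-5)) for x0 in (np.zeros(k),-.5*np.ones(k))),key=lambda s:s.fun)
    q=s.x
    return np.array([(p0[0]+q[0]*.004)*1000,(p0[1]+q[1]*.004)*1000,np.degrees(p0[2]+(q[2]*.1 if yaw else 0))]).round(2),round(s.fun,3)
E
cat > m1.py <<'E'
from h import *
im={n:cv2.imread(f"pics/{n}0.png")[:,:,::-1] for n in CM}
for nm,sh,u,z,yaw in(("A","support",(357,168),.04,20),("B","support",(421,166),.04,8),("rail","rail",(382,236),.01,0),("W","weight",(356,199),.06,0)):
    w=topix("top",u,z)[0]
    for cams in(("scene","top"),("top",),("scene",)):
        print(nm,cams,*fit(im,SH[sh],(w[0],w[1],np.radians(yaw)),.002,cams=cams,yaw=sh!="weight"))
# plate: bright blobs
from itertools import product
for n,(x0,y0,x1,y1) in(("top",(186,170,288,230)),("scene",(360,175,470,235))):
    g=cv2.resize(im[n][y0:y1,x0:x1].max(2),None,fx=4,fy=4,interpolation=cv2.INTER_CUBIC)
    k,l,st,c=cv2.connectedComponentsWithStats((g>75).astype(np.uint8))
    for i in range(1,k):
        if st[i,4]>60:
            uv=(c[i]+.5)/4-.5+[x0,y0]; print(n,st[i],uv.round(2),(topix(n,uv,.025)[0]*1000).round(1))
E
python3 m1.py
```

```text
A ('scene', 'top') [ 633.4  -106.11   18.2 ] 0.366
A ('top',) [ 633.71 -106.61   19.94] 0.059
A ('scene',) [ 631.95 -105.08   17.66] 0.268
B ('scene', 'top') [ 635.71 -265.14    9.61] 0.188
B ('top',) [ 636.09 -265.94   10.23] 0.055
B ('scene',) [ 634.56 -264.46    9.34] 0.104
rail ('scene', 'top') [ 463.14 -165.74   -0.99] 0.187
rail ('top',) [ 463.48 -165.88   -1.07] 0.014
rail ('scene',) [ 460.82 -165.42   -0.95] 0.122
W ('scene', 'top') [554.44 -99.05   0.  ] 1.012
W ('top',) [554.49 -99.21   0.  ] 0.021
W ('scene',) [551.81 -97.98   0.  ] 0.99
top [366  11  22  23 407] [279.6  175.15] [617.7  82.8  25. ]
top [  8  20  22  22 350] [190.26 177.23] [617.1 303.4  25. ]
top [299  64  10  98 772] [261.55 197.81] [562.6 127.9  25. ]
top [ 87  68   9  98 666] [208.52 198.51] [563.5 258.3  25. ]
top [ 167   79   51   69 2712] [233.49 197.73] [564.2 196.9  25. ]
top [367 190  22  24 423] [280.12 219.99] [507.3  83.2  25. ]
top [  9 199  21  21 365] [190.35 221.83] [507.1 303.1  25. ]
top [261 232 147   8 779] [270.33 228.82] [486.2 107.4  25. ]
scene [   0    0  204   71 7487] [376.91 180.47] [471.9 149.5  25. ]
scene [ 386    0   54   54 1576] [464.85 179.21] [554.6 330.1  25. ]
scene [294  32  59  66 655] [440.4  190.95] [562.8 259.4  25. ]
scene [ 181   50   85   62 2076] [414.91 195.8 ] [551.5 200.8  25. ]
scene [216  53  25  15 133] [417.28 190.22] [538.7 214.8  25. ]
scene [ 86 100  60  75 798] [388.53 208.9 ] [561.3 129.2  25. ]
scene [ 239  162  201   78 8059] [452.41 227.95] [665.5 220.6  25. ]
scene [  0 195  32  45 791] [362.28 230.54] [591.8  50.   25. ]
scene [ 80 225  23  15 305] [382.4  232.74] [614.9  84.5  25. ]
```

>>> {"name": "drive_tool", "arguments": {"increments": [[[0,-0.336,0.9,0,0],[0,-0.336,0.9,0,0]]], "squeeze": 20}}

```text
time_s: 0.35
tcp_pos: [0.1896, -0.534, 0.2363]
eef_rot: [179.9, -0.0, -164.6]
contact_force: [1.1, 0.7, 1.0]
gripper_width: 0.0729
gripper_force: 0.0
```

>>> {"name": "drive_tool", "arguments": {"increments": [[[0,-0.336,0.9,0,0],[0,-0.336,0.9,0,0]]]}}

```text
time_s: 0.6
tcp_pos: [0.1996, -0.4188, 0.2371]
eef_rot: [180.0, -0.0, -164.6]
contact_force: [1.5, 0.5, 0.2]
gripper_width: 0.0533
gripper_force: 0.0
```

>>> {"name": "drive_tool", "arguments": {"increments": [[[0,-0.835,0.312,0,0],[0,-0.835,0.312,0,0]]]}}

```text
time_s: 0.85
tcp_pos: [0.2876, -0.3565, 0.238]
eef_rot: [-180.0, 0.1, -164.5]
contact_force: [-0.2, -0.9, -0.1]
gripper_width: 0.0442
gripper_force: 0.0
```

>>> {"name": "drive_tool", "arguments": {"increments": [[[0,-0.835,0.312,0,0],[0,-0.835,0.312,0,0]]]}}

```text
time_s: 1.1
tcp_pos: [0.3747, -0.2936, 0.2376]
eef_rot: [-180.0, 0.0, -164.5]
contact_force: [0.6, -1.7, 1.3]
gripper_width: 0.044
gripper_force: 0.0
```

>>> {"name": "drive_tool", "arguments": {"increments": [[[0,-0.835,0.312,0,0],[0,-0.835,0.312,0,0]]]}}

```text
time_s: 1.35
tcp_pos: [0.4614, -0.2308, 0.2374]
eef_rot: [180.0, 0.0, -164.5]
contact_force: [-0.3, -1.3, 0.8]
gripper_width: 0.0436
gripper_force: 0.0
```

>>> {"name": "drive_tool", "arguments": {"increments": [[[0,-0.835,0.312,0,0],[0,-0.835,0.312,0,0]]]}}

```text
time_s: 1.6
tcp_pos: [0.5479, -0.168, 0.2371]
eef_rot: [180.0, -0.0, -164.5]
contact_force: [0.7, 0.3, 0.6]
gripper_width: 0.044
gripper_force: 0.0
```

>>> {"name": "drive_tool", "arguments": {"increments": [[[0,-0.835,0.312,0,0],[0,-0.835,0.312,0,0],[0,-0.835,0.312,0,0]]]}}

```text
time_s: 1.98
tcp_pos: [0.6347, -0.1049, 0.2358]
eef_rot: [180.0, -0.1, -164.4]
contact_force: [-0.2, -0.8, 0.2]
gripper_width: 0.044
gripper_force: 0.0
```

```bash
cat > d.py <<'E'
# usage: d.py x y z yaw (mm,deg): remaining move in tool-axis units
import sys,numpy as np
from plant import r,capture
def pose(k=6):
    L=[]
    for i in range(k):
        s=r.get_state();L.append([*s["tcp_pos"]*1000,s["eef_rot"][2]%360])
        if i<k-1: capture("top")
    L=np.array(L);return L.mean(0),L.std(0)
if __name__=="__main__":
    p,sd=pose();t=np.array(list(map(float,sys.argv[1:5])))
    d=t[:3]-p[:3];w=np.radians(p[3]);c,s=np.cos(w),np.sin(w)
    dy=(t[3]-p[3]+180)%360-180
    print("pose",p.round(1),"sd",sd.round(2),"t",r.get_state()["time_s"])
    print("units tx,ty,tz,roll:",np.array([(c*d[0]+s*d[1])/120,(s*d[0]-c*d[1])/120,-d[2]/120,-dy/360]).round(4))
E
python3 d.py 633 -106 19 -161
```

```text
pose [ 633.  -106.5  236.8  195.5] sd [0.87 0.92 0.69 0.06] t 2.225
units tx,ty,tz,roll: [-1.0000e-03  4.4000e-03  1.8149e+00 -9.7000e-03]
```

>>> {"name": "drive_tool", "arguments": {"increments": [[[0,0,0.004,0.4,-0.01],[0,0,0.004,0.8,-0.01],[0,0,0.004,0.95,-0.01],[0,0,0.004,0.95,-0.01]]]}}

```text
time_s: 2.72
tcp_pos: [0.6324, -0.107, 0.1234]
eef_rot: [180.0, -0.1, -161.0]
contact_force: [0.2, 0.8, 0.6]
gripper_width: 0.044
gripper_force: 0.0
```

>>> {"name": "drive_tool", "arguments": {"increments": [[[0,0,0,0.3,0],[0,0,0,0.55,0],[0,0,0,0.75,0],[0,0,0,0.86,0],[0,0,0,0.86,0]]]}}

```text
time_s: 3.35
tcp_pos: [0.6334, -0.1066, 0.021]
eef_rot: [-180.0, 0.0, -160.9]
contact_force: [0.3, -0.8, 0.4]
gripper_width: 0.044
gripper_force: 0.0
```

>>> {"name": "drive_tool", "arguments": {"increments": [[[-1,0,0,0,0],[-1,0,0,0,0],[-1,0,0,0,0],[-1,0,0,0,0],[-1,0,0,0,0]]], "squeeze": 20}}

```text
time_s: 3.98
tcp_pos: [0.6335, -0.1065, 0.0214]
eef_rot: [-180.0, 0.1, -160.9]
contact_force: [-1.5, 0.2, 5.6]
gripper_width: 0.024
gripper_force: 20.0
```

```bash
python3 d.py 563 258.5 100 180
```

```text
pose [ 633.5 -106.5   21.4  199.1] sd [0.01 0.02 0.01 0.  ] t 4.225
units tx,ty,tz,roll: [-0.439   3.0665 -0.6551  0.053 ]
```

>>> {"name": "drive_tool", "arguments": {"increments": [[[-1,0,0,-0.1,0],[-1,0,0,-0.4,0],[-1,0,0,-0.8,0],[-1,0,0,-0.82,0]]]}}

```text
time_s: 4.72
tcp_pos: [0.6353, -0.1064, 0.1235]
eef_rot: [-179.9, 0.4, -160.9]
contact_force: [0.6, 0.4, -2.5]
gripper_width: 0.024
gripper_force: 20.0
```

>>> {"name": "drive_tool", "arguments": {"increments": [[[-1,-0.055,0.38,0,0],[-1,-0.11,0.767,0,0],[-1,-0.11,0.767,0,0]]]}}

```text
time_s: 5.1
tcp_pos: [0.6142, -0.0126, 0.1183]
eef_rot: [180.0, -0.1, -160.8]
contact_force: [-0.7, -0.5, -1.7]
gripper_width: 0.0239
gripper_force: 20.0
```

>>> {"name": "drive_tool", "arguments": {"increments": [[[-1,-0.055,0.38,0,0],[-1,-0.11,0.767,0,0],[-1,-0.11,0.767,0,0]]]}}

```text
time_s: 5.48
tcp_pos: [0.597, 0.0783, 0.1183]
eef_rot: [180.0, -0.0, -160.8]
contact_force: [-0.1, -0.5, -2.3]
gripper_width: 0.0241
gripper_force: 20.0
```

>>> {"name": "drive_tool", "arguments": {"increments": [[[-1,-0.055,0.38,0,0],[-1,-0.11,0.767,0,0],[-1,-0.11,0.767,0,0]]]}}

```text
time_s: 5.85
tcp_pos: [0.5798, 0.1691, 0.1183]
eef_rot: [180.0, -0.0, -160.8]
contact_force: [-0.0, -0.3, -2.1]
gripper_width: 0.0241
gripper_force: 20.0
```

>>> {"name": "drive_tool", "arguments": {"increments": [[[-1,-0.055,0.38,0,0.025],[-1,-0.11,0.766,0,0.053],[-1,-0.11,0.766,0,0.053],[-1,-0.11,0.766,0,0.053]]]}}

```text
time_s: 6.35
tcp_pos: [0.5625, 0.2575, 0.1182]
eef_rot: [-179.9, -0.1, -180.0]
contact_force: [-0.1, -0.3, -2.0]
gripper_width: 0.0241
gripper_force: 20.0
```

```bash
python3 d.py 563 258.5 60 180; cat > look.py <<'E'
import sys
from h import *
from plant import capture
t=sys.argv[1]
im={n:capture(n) for n in CM}
for n in CM: cv2.imwrite(f"pics/{n}{t}.png",im[n][:,:,::-1])
E
python3 look.py 1
```

```text
pose [562.7 257.3 118.5 180. ] sd [0.14 0.16 0.18 0.04] t 6.6
units tx,ty,tz,roll: [-2.300e-03  9.700e-03  4.876e-01 -1.000e-04]
```

>>> {"name": "drive_tool", "arguments": {"increments": [[[-1,-0.002,0.01,0.3,0],[-1,-0.002,0.01,0.5,0],[-1,-0.002,0.01,0.57,0],[-1,-0.002,0.01,0.59,0],[-1,-0.002,0.01,0.595,0]]]}}

```text
time_s: 7.32
tcp_pos: [0.5634, 0.2602, 0.0482]
eef_rot: [180.0, 0.1, 180.0]
contact_force: [-0.4, -0.7, -0.7]
gripper_width: 0.0237
gripper_force: 20.0
```

>>> {"name": "drive_tool", "arguments": {"increments": [[[-1,0,0,0.006,0],[-1,0,0,0.012,0],[-1,0,0,0.018,0],[-1,0,0,0.021,0],[-1,0,0,0.021,0]]]}}

```text
time_s: 7.95
tcp_pos: [0.5629, 0.2599, 0.0448]
eef_rot: [-180.0, -0.0, 180.0]
contact_force: [-0.1, -0.1, -2.0]
gripper_width: 0.024
gripper_force: 20.0
```

```bash
python3 d.py 563 258.5 44.4 180
```

```text
pose [562.9 259.9  44.8 180. ] sd [0.01 0.01 0.   0.  ] t 8.2
units tx,ty,tz,roll: [-0.0012 -0.0113  0.0036 -0.0001]
```

>>> {"name": "drive_tool", "arguments": {"increments": [[[-1,0,0,0.004,0],[-1,0,0,0.008,0],[-1,0,0,0.008,0]]]}}

```text
time_s: 8.57
tcp_pos: [0.5629, 0.2599, 0.0444]
eef_rot: [180.0, 0.0, 180.0]
contact_force: [-3.0, -0.3, 5.6]
gripper_width: 0.0241
gripper_force: 20.0
```

>>> {"name": "drive_tool", "arguments": {"increments": [[[-0.23,0,0,0,0],[-0.23,0,0,0,0],[-0.23,0,0,0,0]]]}}

```text
time_s: 8.95
tcp_pos: [0.5629, 0.2599, 0.0438]
eef_rot: [180.0, 0.0, 180.0]
contact_force: [-0.4, 0.2, -0.0]
gripper_width: 0.0336
gripper_force: 0.0
```

>>> {"name": "drive_tool", "arguments": {"increments": [[[-0.23,0,0,-0.2,0],[-0.23,0,0,-0.5,0],[-0.23,0,0,-0.98,0],[-0.23,0,0,-0.98,0]]]}}

```text
time_s: 9.45
tcp_pos: [0.5654, 0.2615, 0.1668]
eef_rot: [179.7, 0.4, -180.0]
contact_force: [0.1, -0.5, -0.8]
gripper_width: 0.0337
gripper_force: 0.0
```

>>> {"name": "drive_tool", "arguments": {"increments": [[[0,-0.12,-0.873,0,0],[0,-0.12,-0.873,0,0]]]}}

```text
time_s: 9.7
tcp_pos: [0.5769, 0.1537, 0.1611]
eef_rot: [-180.0, -0.0, -180.0]
contact_force: [0.3, 0.3, 0.1]
gripper_width: 0.0428
gripper_force: 0.0
```

>>> {"name": "drive_tool", "arguments": {"increments": [[[0,-0.12,-0.873,0,0],[0,-0.12,-0.873,0,0]]]}}

```text
time_s: 9.95
tcp_pos: [0.5914, 0.0481, 0.1611]
eef_rot: [-180.0, -0.0, 179.9]
contact_force: [0.0, -0.4, -0.2]
gripper_width: 0.0441
gripper_force: 0.0
```

>>> {"name": "drive_tool", "arguments": {"increments": [[[0,-0.12,-0.873,0,0],[0,-0.12,-0.873,0,0]]]}}

```text
time_s: 10.2
tcp_pos: [0.6058, -0.0567, 0.161]
eef_rot: [-180.0, -0.0, 179.9]
contact_force: [1.3, -0.7, -0.0]
gripper_width: 0.0438
gripper_force: 0.0
```

>>> {"name": "drive_tool", "arguments": {"increments": [[[0,-0.12,-0.873,0,0],[0,-0.12,-0.873,0,0]]]}}

```text
time_s: 10.45
tcp_pos: [0.6202, -0.1616, 0.1609]
eef_rot: [-180.0, -0.0, 179.9]
contact_force: [0.8, 0.9, -0.7]
gripper_width: 0.0435
gripper_force: 0.0
```

>>> {"name": "drive_tool", "arguments": {"increments": [[[0,-0.12,-0.873,0,-0.028],[0,-0.12,-0.873,0,-0.028],[0,-0.12,-0.873,0,-0.028]]]}}

```text
time_s: 10.82
tcp_pos: [0.6341, -0.2671, 0.16]
eef_rot: [180.0, -0.1, -170.2]
contact_force: [-0.2, -0.4, -0.7]
gripper_width: 0.0436
gripper_force: 0.0
```

```bash
python3 look.py 2; cat > plate.py <<'E'
import sys
from h import *
t=sys.argv[1]
im={n:cv2.imread(f"pics/{n}{t}.png")[:,:,::-1] for n in CM}
im0={n:cv2.imread(f"pics/{n}0.png")[:,:,::-1] for n in CM}
br=lambda I:I.max(2).astype(float)
# top face model: two bright strips on the block at z=33
S=[[(x,y,33) for x in(-18,18) for y in(6*s,12*s)] for s in(-1,1)]
for cams in(("top",),("scene",)):
    for nm,g in(("left",(.563,.259,0)),("right",(.562,.1285,0))):
        print(nm,cams,*fit(im,S,g,.025,fun=br,cams=cams,pad=4))
E
python3 plate.py 2; python3 d.py 635.7 -265.3 21.4 190
python3 - <<'E'
import cv2
a=cv2.imread("pics/top2.png");cv2.imwrite("pics/c4.png",cv2.resize(a[160:238,178:296],None,fx=6,fy=6,interpolation=cv2.INTER_CUBIC))
E
```

```text
left ('top',) [5.6364e+02 2.6090e+02 2.0000e-02] 0.146
right ('top',) [ 5.5588e+02  1.3314e+02 -2.9000e-01] 0.772
left ('scene',) [ 5.6323e+02  2.6167e+02 -4.2000e-01] 0.64
right ('scene',) [561.83 138.73  -6.11] 0.983
pose [ 634.6 -263.3  161.2  190.1] sd [0.24 0.54 0.44 0.06] t 11.175
units tx,ty,tz,roll: [-6.3000e-03 -1.8000e-02  1.1652e+00  2.0000e-04]
```

View pics/c4.png

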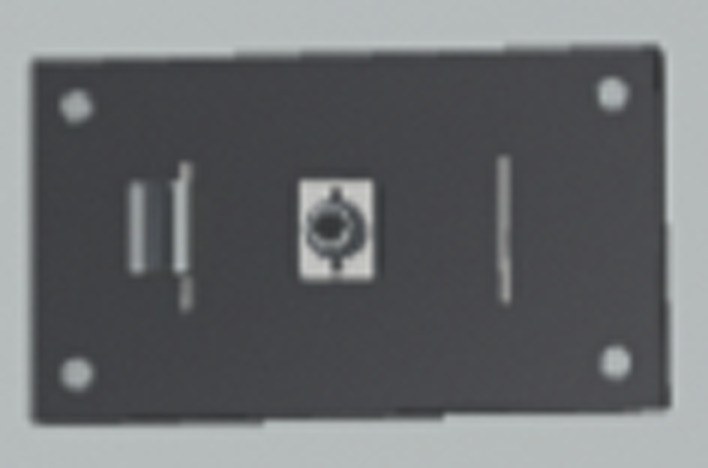

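The left support stands with yaw 0, at c4 (158,228). Its fit is about 2.5 mm outboard of the line. I'll shift it later and place B with the learned camera offset.

```bash
python3 d.py 635.5 -266.3 21.4 190;python3 d.py 635.5 -266.3 21.4 190
```

```text
pose [ 634.9 -263.2  161.7  190.1] sd [0.03 0.23 0.03 0.02] t 11.425
units tx,ty,tz,roll: [-7.0000e-04 -2.6500e-02  1.1695e+00  3.0000e-04]
pose [ 634.7 -263.8  161.6  190.1] sd [0.05 0.16 0.06 0.01] t 11.675
units tx,ty,tz,roll: [-2.8000e-03 -2.1700e-02  1.1682e+00  2.0000e-04]
```

>>> {"name": "drive_tool", "arguments": {"increments": [[[0,-0.003,-0.02,0.3,0],[0,-0.003,-0.02,0.5,0],[0,-0.003,-0.02,0.585,0],[0,-0.003,-0.02,0.585,0]]]}}

```text
time_s: 12.18
tcp_pos: [0.6353, -0.2663, 0.0909]
eef_rot: [180.0, -0.1, -169.9]
contact_force: [-0.2, -0.3, -0.3]
gripper_width: 0.0438
gripper_force: 0.0
```

>>> {"name": "drive_tool", "arguments": {"increments": [[[0,0,0,0.25,0],[0,0,0,0.45,0],[0,0,0,0.55,0],[0,0,0,0.58,0],[0,0,0,0.58,0]]]}}

```text
time_s: 12.8
tcp_pos: [0.6361, -0.2664, 0.0226]
eef_rot: [-180.0, 0.1, -169.9]
contact_force: [0.7, -0.5, 1.1]
gripper_width: 0.0437
gripper_force: 0.0
```

```bash
python3 d.py 635.5 -266.3 21.4 190
```

```text
pose [ 636.1 -266.4   22.7  190.1] sd [0.11 0.03 0.13 0.  ] t 13.05
units tx,ty,tz,roll: [0.0044 0.0016 0.0106 0.0002]
```

>>> {"name": "drive_tool", "arguments": {"increments": [[[-1,0,0,0,0],[-1,0,0,0,0],[-1,0,0,0,0],[-1,0,0,0,0],[-1,0,0,0,0]]]}}

```text
time_s: 13.68
tcp_pos: [0.6354, -0.2663, 0.0217]
eef_rot: [180.0, -0.0, -169.9]
contact_force: [-0.2, 0.6, 1.5]
gripper_width: 0.0238
gripper_force: 20.0
```

```bash
python3 d.py 562 127.3 120 180
```

```text
pose [ 635.4 -266.3   21.7  190.1] sd [0.02 0.01 0.01 0.  ] t 13.925
units tx,ty,tz,roll: [ 0.0297  3.3364 -0.8189  0.0279]
```

>>> {"name": "drive_tool", "arguments": {"increments": [[[-1,0,0,-0.1,0],[-1,0,0,-0.4,0],[-1,0,0,-0.8,0],[-1,0,0,-0.82,0]]]}}

```text
time_s: 14.42
tcp_pos: [0.638, -0.2669, 0.1254]
eef_rot: [-179.8, 0.4, -169.9]
contact_force: [1.1, 1.2, -2.2]
gripper_width: 0.0243
gripper_force: 20.0
```

>>> {"name": "drive_tool", "arguments": {"increments": [[[-1,0.004,0.42,0,0],[-1,0.0075,0.834,0,0],[-1,0.0075,0.834,0,0]]]}}

```text
time_s: 14.8
tcp_pos: [0.6161, -0.1649, 0.1199]
eef_rot: [179.9, -0.0, -169.8]
contact_force: [0.5, -0.5, -2.0]
gripper_width: 0.0238
gripper_force: 20.0
```

>>> {"name": "drive_tool", "arguments": {"increments": [[[-1,0.004,0.42,0,0],[-1,0.0075,0.834,0,0],[-1,0.0075,0.834,0,0]]]}}

```text
time_s: 15.18
tcp_pos: [0.5981, -0.0672, 0.12]
eef_rot: [180.0, -0.0, -169.8]
contact_force: [-0.2, -0.4, -1.9]
gripper_width: 0.0238
gripper_force: 20.0
```

>>> {"name": "drive_tool", "arguments": {"increments": [[[-1,0.004,0.42,0,0],[-1,0.0075,0.834,0,0],[-1,0.0075,0.834,0,0]]]}}

```text
time_s: 15.55
tcp_pos: [0.5802, 0.0307, 0.12]
eef_rot: [180.0, -0.0, -169.8]
contact_force: [0.9, -0.8, -1.8]
gripper_width: 0.0236
gripper_force: 20.0
```

>>> {"name": "drive_tool", "arguments": {"increments": [[[-1,0.004,0.42,0,0.014],[-1,0.0075,0.834,0,0.028],[-1,0.0075,0.834,0,0.028],[-1,0.0075,0.834,0,0.028]]]}}

```text
time_s: 16.05
tcp_pos: [0.5621, 0.1264, 0.1198]
eef_rot: [-180.0, -0.0, 180.0]
contact_force: [0.3, 0.1, -2.3]
gripper_width: 0.0237
gripper_force: 20.0
```

```bash
python3 d.py 562 127.3 44.7 180 >/dev/null; python3 d.py 562 127.3 44.7 180
```

```text
pose [562.1 126.6 120.1 179.9] sd [0.05 0.29 0.04 0.02] t 16.55
units tx,ty,tz,roll: [ 8.00e-04  5.90e-03  6.28e-01 -2.00e-04]
```

>>> {"name": "drive_tool", "arguments": {"increments": [[[-1,0.001,0.005,0.3,0],[-1,0.001,0.005,0.5,0],[-1,0.001,0.005,0.58,0],[-1,0.001,0.005,0.605,0],[-1,0.001,0.005,0.61,0]]]}}

```text
time_s: 17.18
tcp_pos: [0.5624, 0.1281, 0.0476]
eef_rot: [180.0, 0.1, 180.0]
contact_force: [-0.0, 0.2, -2.3]
gripper_width: 0.0235
gripper_force: 20.0
```

```bash
python3 d.py 562 127.3 44.7 180 >/dev/null; python3 d.py 562 127.3 44.7 180
```

```text
pose [562.  127.9  47.3 180. ] sd [0.09 0.06 0.17 0.  ] t 17.675
units tx,ty,tz,roll: [ 0.0002 -0.0054  0.0214 -0.0001]
```

>>> {"name": "drive_tool", "arguments": {"increments": [[[-1,0,-0.005,0.008,0],[-1,0,-0.005,0.014,0],[-1,0,-0.005,0.019,0],[-1,0,-0.005,0.023,0],[-1,0,-0.005,0.023,0]]]}}

```text
time_s: 18.3
tcp_pos: [0.5618, 0.1272, 0.0447]
eef_rot: [-180.0, 0.0, 180.0]
contact_force: [-3.7, -0.1, 4.7]
gripper_width: 0.0241
gripper_force: 20.0
```

```bash
python3 d.py 562 127.3 44.7 180; python3 -c "
from plant import r;print(r.get_state()['contact_force'])"
```

```text
pose [561.8 127.2  44.7 180. ] sd [0.02 0.01 0.01 0.  ] t 18.55
units tx,ty,tz,roll: [-0.0015  0.0008 -0.0001 -0.    ]
[-3.38403937 -0.61888045  4.47178132]
```

>>> {"name": "drive_tool", "arguments": {"increments": [[[-0.23,0,0,0,0],[-0.23,0,0,0,0],[-0.23,0,0,0,0]]]}}

```text
time_s: 18.92
tcp_pos: [0.562, 0.1273, 0.0441]
eef_rot: [180.0, 0.0, 180.0]
contact_force: [-0.1, 0.3, 0.2]
gripper_width: 0.0339
gripper_force: 0.0
```

>>> {"name": "drive_tool", "arguments": {"increments": [[[-0.23,0,0,-0.2,0],[-0.23,0,0,-0.5,0],[-0.23,0,0,-0.9,0],[-0.23,0,0,-0.9,0]]]}}

```text
time_s: 19.42
tcp_pos: [0.5642, 0.1283, 0.1562]
eef_rot: [179.8, 0.4, -180.0]
contact_force: [-0.6, -0.3, -0.4]
gripper_width: 0.0339
gripper_force: 0.0
```

>>> {"name": "drive_tool", "arguments": {"increments": [[[-0.23,0,0.55,0,0],[-0.23,0,0.55,0,0]]]}}

```text
time_s: 19.68
tcp_pos: [0.5619, 0.1959, 0.1515]
eef_rot: [180.0, 0.0, -179.9]
contact_force: [0.2, -0.1, -0.5]
gripper_width: 0.0339
gripper_force: 0.0
```

>>> {"name": "drive_tool", "arguments": {"increments": [[[-0.23,-0.009,0.555,0,0],[-0.23,-0.009,0.555,0,0],[-0.23,-0.009,0.555,0,0]]]}}

```text
time_s: 20.05
tcp_pos: [0.5624, 0.2598, 0.1511]
eef_rot: [-179.9, -0.1, -180.0]
contact_force: [-0.3, 0.6, -0.4]
gripper_width: 0.034
gripper_force: 0.0
```

```bash
python3 look.py 3; python3 plate.py 3;python3 d.py 562.9 259.9 44.8 180
python3 - <<'E'
import cv2
a=cv2.imread("pics/top3.png");cv2.imwrite("pics/c5.png",cv2.resize(a[160:238,178:296],None,fx=6,fy=6,interpolation=cv2.INTER_CUBIC))
E
```

```text
left ('top',) [552.82 262.41  -1.42] 0.943
right ('top',) [563.22 128.34  -0.66] 0.134
left ('scene',) [564.69 261.32  -1.09] 0.765
right ('scene',) [562.86 128.9   -0.61] 0.312
pose [562.9 258.9 152.  179.9] sd [0.14 0.13 0.24 0.01] t 20.4
units tx,ty,tz,roll: [ 4.000e-04  8.400e-03  8.936e-01 -2.000e-04]
```

View pics/c5.png

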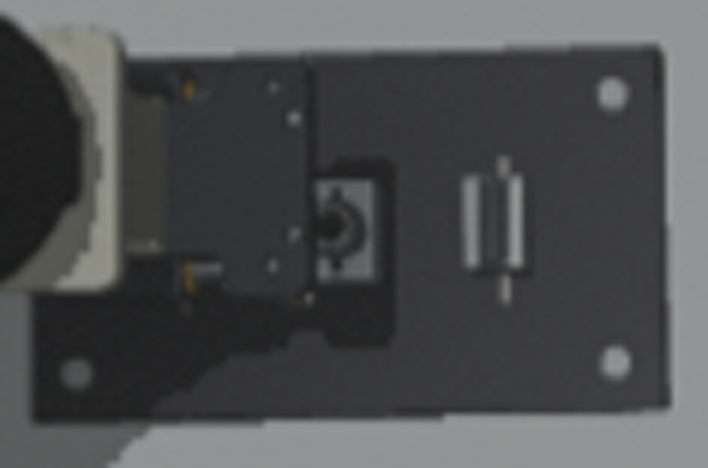

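The right support is within 0.5 mm of its line. Next I re-grasp the left one and shift it about 2.6 mm inward.

>>> {"name": "drive_tool", "arguments": {"increments": [[[-0.23,0,0.007,0.3,0],[-0.23,0,0.007,0.5,0],[-0.23,0,0.007,0.75,0],[-0.23,0,0.007,0.85,0],[-0.23,0,0.007,0.885,0]]]}}

```text
time_s: 21.02
tcp_pos: [0.5631, 0.2604, 0.0457]
eef_rot: [-180.0, -0.0, 180.0]
contact_force: [-0.0, -0.4, 0.4]
gripper_width: 0.0338
gripper_force: 0.0
```

>>> {"name": "drive_tool", "arguments": {"increments": [[[-1,0,0,0,0],[-1,0,0,0,0],[-1,0,0,0,0],[-1,0,0,0,0],[-1,0,0,0,0]]]}}

```text
time_s: 21.65
tcp_pos: [0.5635, 0.261, 0.0469]
eef_rot: [180.0, 0.1, 180.0]
contact_force: [-1.0, -0.7, 6.6]
gripper_width: 0.0243
gripper_force: 20.0
```

```bash
python3 d.py 562.7 257.1 44.8 180; python3 -c "
from plant import r;print(r.get_state()['contact_force'])"
```

```text
pose [563.5 261.   46.9 180. ] sd [0.01 0.01 0.01 0.  ] t 21.9
units tx,ty,tz,roll: [ 0.0063 -0.0323  0.0171 -0.    ]
[-1.41956317 -0.38777393  6.68754273]
```

>>> {"name": "drive_tool", "arguments": {"increments": [[[-1,0,0,-0.05,0],[-1,0.003,-0.027,-0.05,0],[-1,0.003,-0.027,-0.05,0],[-1,0.003,-0.027,-0.02,0],[-1,0.003,-0.027,-0.002,0]]]}}

```text
time_s: 22.52
tcp_pos: [0.5625, 0.2573, 0.0468]
eef_rot: [-180.0, -0.0, -180.0]
contact_force: [-9.4, -1.5, 21.8]
gripper_width: 0.0239
gripper_force: 20.0
```

```bash
python3 d.py 562.7 257.4 44.7 180; python3 -c "
from plant import r;print(r.get_state()['contact_force'])"
```

```text
pose [562.5 257.3  46.8 180. ] sd [0.02 0.01 0.03 0.  ] t 22.775
units tx,ty,tz,roll: [-0.0018  0.0008  0.0176 -0.    ]
[-3.93011915 -1.41419667  7.32734889]
```

>>> {"name": "drive_tool", "arguments": {"increments": [[[-0.23,0,0,0,0],[-0.23,0,0,0,0],[-0.23,0,0,0,0]]]}}

```text
time_s: 23.15
tcp_pos: [0.5627, 0.2575, 0.046]
eef_rot: [-180.0, -0.0, 180.0]
contact_force: [0.7, -0.5, -0.8]
gripper_width: 0.0337
gripper_force: 0.0
```

>>> {"name": "drive_tool", "arguments": {"increments": [[[-0.23,0,0,-0.2,0],[-0.23,0,0,-0.5,0],[-0.23,0,0,-0.98,0],[-0.23,0,0,-0.98,0]]]}}

```text
time_s: 23.65
tcp_pos: [0.5652, 0.2591, 0.169]
eef_rot: [179.7, 0.4, -180.0]
contact_force: [-0.2, 0.4, -0.6]
gripper_width: 0.034
gripper_force: 0.0
```

>>> {"name": "drive_tool", "arguments": {"increments": [[[0,0.21,-0.9,0,0],[0,0.21,-0.9,0,0]]]}}

```text
time_s: 23.9
tcp_pos: [0.5364, 0.1481, 0.1631]
eef_rot: [-180.0, -0.0, -180.0]
contact_force: [0.7, -0.8, 1.1]
gripper_width: 0.0427
gripper_force: 0.0
```

>>> {"name": "drive_tool", "arguments": {"increments": [[[0,0.21,-0.9,0,0],[0,0.21,-0.9,0,0]]]}}

```text
time_s: 24.15
tcp_pos: [0.5111, 0.0395, 0.1634]
eef_rot: [-180.0, -0.0, 180.0]
contact_force: [1.2, 0.2, -0.3]
gripper_width: 0.0439
gripper_force: 0.0
```

>>> {"name": "drive_tool", "arguments": {"increments": [[[0,0.21,-0.9,0,0],[0,0.21,-0.9,0,0],[0,0.21,-0.9,0,0]]]}}

```text
time_s: 24.52
tcp_pos: [0.4856, -0.069, 0.1634]
eef_rot: [-180.0, -0.0, 179.8]
contact_force: [-0.6, -0.1, -0.2]
gripper_width: 0.0438
gripper_force: 0.0
```

```bash
python3 look.py 4; python3 plate.py 4;python3 d.py 463 -166 100 89; python3 -c "
from plant import r;print(r.get_state()['joints'])"
```

```text
left ('top',) [ 5.6295e+02  2.5855e+02 -2.4000e-01] 0.165
right ('top',) [ 5.6299e+02  1.2839e+02 -5.4000e-01] 0.138
left ('scene',) [ 5.6209e+02  2.5931e+02 -3.9000e-01] 0.637
right ('scene',) [ 5.6283e+02  1.2884e+02 -4.1000e-01] 0.292
pose [487.1 -66.  163.6 180. ] sd [0.12 0.48 0.01 0.06] t 24.875
units tx,ty,tz,roll: [ 0.2013 -0.8331  0.5302  0.2528]
[ 1.52907862e+01  6.92675227e+00 -2.79883340e+01 -4.58229368e-03
 -5.50940257e+01 -1.05229168e+02]
```

>>> {"name": "drive_tool", "arguments": {"increments": [[[0,0.2,-0.83,0,-0.03],[0,0.2,-0.83,0,-0.06],[0,0.2,-0.83,0,-0.09],[0,0.2,-0.83,0,-0.12],[0,0.2,-0.83,0,-0.125]]]}}

```text
time_s: 25.5
tcp_pos: [0.4631, -0.1657, 0.1637]
eef_rot: [180.0, -0.0, -134.8]
contact_force: [-0.8, 1.1, -0.1]
gripper_width: 0.0437
gripper_force: 0.0
```

>>> {"name": "drive_tool", "arguments": {"increments": [[[0,0,0,0,-0.03],[0,0,0,0,-0.06],[0,0,0,0,-0.09],[0,0,0,0,-0.12],[0,0,0,0,-0.122]]]}}

```text
time_s: 26.12
tcp_pos: [0.4632, -0.1655, 0.1637]
eef_rot: [180.0, 0.0, -91.1]
contact_force: [0.2, -0.5, -0.8]
gripper_width: 0.0436
gripper_force: 0.0
```

```bash
python3 d.py 462.8 -166.5 15 269 >/dev/null; python3 d.py 462.8 -166.5 15 269
```

```text
pose [ 462.9 -166.1  163.7  268.8] sd [0.03 0.06 0.02 0.03] t 26.625
units tx,ty,tz,roll: [ 3.7000e-03  6.0000e-04  1.2396e+00 -5.0000e-04]
```

>>> {"name": "drive_tool", "arguments": {"increments": [[[0,0.004,0,0.3,0],[0,0.004,0,0.6,0],[0,0.004,0,0.75,0],[0,0.004,0,0.75,0]]]}}

```text
time_s: 27.12
tcp_pos: [0.4619, -0.1667, 0.0726]
eef_rot: [179.8, -0.0, -91.1]
contact_force: [-0.6, 0.2, -1.1]
gripper_width: 0.0435
gripper_force: 0.0
```

>>> {"name": "drive_tool", "arguments": {"increments": [[[0,0,0,0.2,0],[0,0,0,0.35,0],[0,0,0,0.43,0],[0,0,0,0.47,0],[0,0,0,0.475,0]]]}}

```text
time_s: 27.75
tcp_pos: [0.4632, -0.1666, 0.0171]
eef_rot: [-180.0, -0.0, -91.1]
contact_force: [-0.5, 0.1, -0.1]
gripper_width: 0.044
gripper_force: 0.0
```

```bash
python3 d.py 462.8 -166.5 15 269
```

```text
pose [ 463.2 -166.6   17.2  268.9] sd [0.05 0.01 0.07 0.  ] t 28.0
units tx,ty,tz,roll: [-0.0007  0.0035  0.0186 -0.0003]
```

>>> {"name": "drive_tool", "arguments": {"increments": [[[0,0,0,0.01,0],[0,0,0,0.02,0],[0,0,0,0.022,0],[0,0,0,0.022,0]]]}}

```text
time_s: 28.5
tcp_pos: [0.4628, -0.1666, 0.014]
eef_rot: [180.0, -0.0, -91.1]
contact_force: [0.0, 0.1, 0.0]
gripper_width: 0.0439
gripper_force: 0.0
```

>>> {"name": "drive_tool", "arguments": {"increments": [[[-1,0,0,0,0],[-1,0,0,0,0],[-1,0,0,0,0],[-1,0,0,0,0],[-1,0,0,0,0]]], "squeeze": 30}}

```text
time_s: 29.12
tcp_pos: [0.4632, -0.1666, 0.0142]
eef_rot: [-180.0, -0.0, -91.1]
contact_force: [1.9, -0.4, -1.3]
gripper_width: 0.0237
gripper_force: 30.0
```

```bash
python3 d.py 562.5 192.2 130 270
```

```text
pose [ 463.2 -166.6   14.2  268.9] sd [0.03 0.01 0.01 0.  ] t 29.375
units tx,ty,tz,roll: [-3.0051e+00 -7.7040e-01 -9.6500e-01 -3.0000e-03]
```

>>> {"name": "drive_tool", "arguments": {"increments": [[[-1,0,0,-0.1,0],[-1,0,0,-0.4,0],[-1,0,0,-0.8,0],[-1,0,0,-0.97,0],[-1,0,0,-0.97,0]]]}}

```text
time_s: 30.0
tcp_pos: [0.4632, -0.1665, 0.1322]
eef_rot: [-179.8, 0.0, -91.1]
contact_force: [-1.0, -0.1, -3.9]
gripper_width: 0.0236
gripper_force: 30.0
```

>>> {"name": "drive_tool", "arguments": {"increments": [[[-1,-0.37,-0.09,0,0],[-1,-0.7,-0.193,0,0],[-1,-0.751,-0.193,0,0]]]}}

```text
time_s: 30.38
tcp_pos: [0.4873, -0.0752, 0.1291]
eef_rot: [179.9, -0.0, -91.0]
contact_force: [-1.1, -0.1, -3.4]
gripper_width: 0.0235
gripper_force: 30.0
```

>>> {"name": "drive_tool", "arguments": {"increments": [[[-1,-0.37,-0.09,0,0],[-1,-0.7,-0.193,0,0],[-1,-0.751,-0.193,0,0]]]}}

```text
time_s: 30.75
tcp_pos: [0.5124, 0.0141, 0.1292]
eef_rot: [179.9, -0.0, -91.0]
contact_force: [-0.2, 0.0, -3.3]
gripper_width: 0.0235
gripper_force: 30.0
```

>>> {"name": "drive_tool", "arguments": {"increments": [[[-1,-0.37,-0.09,0,0],[-1,-0.7,-0.193,0,0],[-1,-0.751,-0.193,0,0]]]}}

```text
time_s: 31.12
tcp_pos: [0.5374, 0.1034, 0.1293]
eef_rot: [179.9, -0.1, -91.0]
contact_force: [-0.8, 0.1, -3.3]
gripper_width: 0.0235
gripper_force: 30.0
```

>>> {"name": "drive_tool", "arguments": {"increments": [[[-1,-0.3,-0.09,0,-0.003],[-1,-0.6,-0.15,0,-0.003],[-1,-0.751,-0.19,0,-0.003],[-1,-0.751,-0.19,0,-0.003]]]}}

```text
time_s: 31.62
tcp_pos: [0.5616, 0.1919, 0.1296]
eef_rot: [179.9, -0.1, -90.0]
contact_force: [0.3, -0.4, -3.7]
gripper_width: 0.0234
gripper_force: 30.0
```

```bash
python3 d.py 562.3 192.3 77.2 270 >/dev/null; python3 d.py 562.3 192.3 77.2 270; python3 look.py 5; python3 - <<'E'
import cv2
a=cv2.imread("pics/top5.png");b=cv2.imread("pics/scene5.png")
import numpy as np
cv2.imwrite("pics/c6.png",np.hstack([cv2.resize(a[150:250,170:300],(520,400),interpolation=cv2.INTER_CUBIC)[:, :390],cv2.resize(b[130:260,330:500],(400,400*130//170)).repeat(1,0).copy() if 0 else cv2.resize(b[140:250,340:480],(400,400))]))
E
```

```text
pose [561.9 191.4 130.6 269.9] sd [0.13 0.29 0.09 0.01] t 32.125
units tx,ty,tz,roll: [-7.800e-03 -3.300e-03  4.451e-01 -2.000e-04]
```

View pics/c6.png

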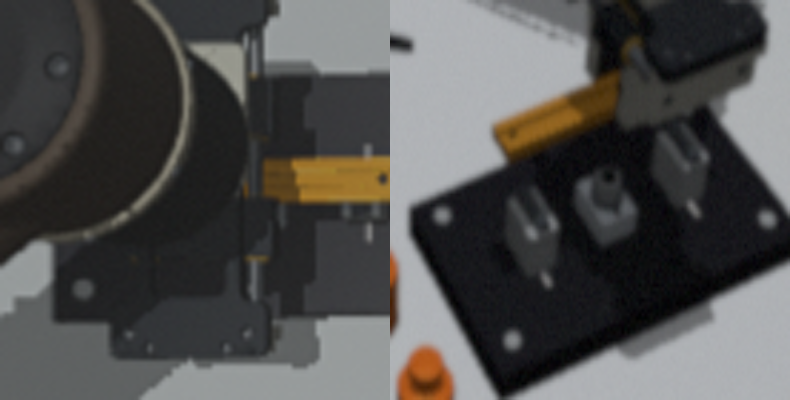

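The rail is held level above the plate and both supports are still standing on their lines. Lowering now.

>>> {"name": "drive_tool", "arguments": {"increments": [[[-1,-0.005,-0.003,0.15,0],[-1,-0.005,-0.003,0.28,0],[-1,-0.005,-0.003,0.36,0],[-1,-0.005,-0.003,0.4,0],[-1,-0.005,-0.003,0.41,0]]]}}

```text
time_s: 32.85
tcp_pos: [0.5625, 0.1927, 0.0812]
eef_rot: [180.0, -0.0, -90.0]
contact_force: [0.3, -0.1, -2.8]
gripper_width: 0.0231
gripper_force: 30.0
```

```bash
python3 d.py 562.3 192.3 77.2 270 >/dev/null; python3 d.py 562.3 192.3 77.2 270
```

```text
pose [562.6 192.8  81.7 270. ] sd [0.07 0.04 0.11 0.  ] t 33.35
units tx,ty,tz,roll: [ 0.0038  0.0023  0.0372 -0.0001]
```

>>> {"name": "drive_tool", "arguments": {"increments": [[[-1,0.003,0,0.008,0],[-1,0.003,0,0.016,0],[-1,0.003,0,0.022,0],[-1,0.003,0,0.027,0],[-1,0.003,0,0.03,0]]]}}

```text
time_s: 33.98
tcp_pos: [0.5624, 0.1923, 0.0777]
eef_rot: [180.0, -0.0, -90.0]
contact_force: [-0.2, 0.4, -4.0]
gripper_width: 0.0233
gripper_force: 30.0
```

```bash
python3 d.py 562.3 192.3 77.2 270; python3 -c "
from plant import r;print(r.get_state()['contact_force'])"
```

```text
pose [562.4 192.3  77.7 270. ] sd [0.02 0.01 0.04 0.  ] t 34.225
units tx,ty,tz,roll: [ 0.0001  0.0009  0.0042 -0.0001]
[-3.16229220e-03  1.24820182e-01 -3.29002173e+00]
```

>>> {"name": "drive_tool", "arguments": {"increments": [[[-1,0,0,0.004,0],[-1,0,0,0.007,0],[-1,0,0,0.007,0]]]}}

```text
time_s: 34.6
tcp_pos: [0.5625, 0.1923, 0.0772]
eef_rot: [-180.0, 0.0, -90.0]
contact_force: [-1.0, -0.2, -0.4]
gripper_width: 0.0236
gripper_force: 30.0
```

>>> {"name": "drive_tool", "arguments": {"increments": [[[-1,0,0,0.002,0],[-1,0,0,0.004,0],[-1,0,0,0.004,0]]]}}

```text
time_s: 34.98
tcp_pos: [0.5625, 0.1923, 0.0771]
eef_rot: [-180.0, 0.0, -90.0]
contact_force: [-3.5, -0.7, 6.4]
gripper_width: 0.0239
gripper_force: 30.0
```

>>> {"name": "drive_tool", "arguments": {"increments": [[[-0.6,0,0,0,0],[-0.4,0,0,0,0],[-0.2,0,0,0,0],[0,0,0,0,0],[0,0,0,0,0]]]}}

```text
time_s: 35.6
tcp_pos: [0.5624, 0.1923, 0.0763]
eef_rot: [180.0, -0.0, -90.0]
contact_force: [-0.8, 1.1, -0.7]
gripper_width: 0.0427
gripper_force: 0.0
```

>>> {"name": "drive_tool", "arguments": {"increments": [[[0,0,0,-0.1,0],[0,0,0,-0.4,0],[0,0,0,-0.8,0],[0,0,0,-0.8,0]]]}}

```text
time_s: 36.1
tcp_pos: [0.5648, 0.1935, 0.1777]
eef_rot: [-179.6, 0.2, -90.0]
contact_force: [-1.0, -0.4, -1.2]
gripper_width: 0.0437
gripper_force: 0.0
```

>>> {"name": "drive_tool", "arguments": {"increments": [[[0.36,0.4,0.01,0,0],[0.36,0.81,0.023,0,0],[0.36,0.81,0.023,0,0]]]}}

```text
time_s: 36.48
tcp_pos: [0.559, 0.0925, 0.1728]
eef_rot: [180.0, 0.0, -90.2]
contact_force: [-0.1, 0.9, 0.6]
gripper_width: 0.0588
gripper_force: 0.0
```

>>> {"name": "drive_tool", "arguments": {"increments": [[[0.36,0.4,0.01,0,0],[0.36,0.81,0.023,0,0],[0.36,0.81,0.023,0,0]]]}}

```text
time_s: 36.85
tcp_pos: [0.5565, -0.0042, 0.1726]
eef_rot: [180.0, -0.0, -90.2]
contact_force: [0.6, 0.6, 0.4]
gripper_width: 0.0597
gripper_force: 0.0
```

>>> {"name": "drive_tool", "arguments": {"increments": [[[0.36,0.4,0.01,0,0],[0.36,0.81,0.023,0,0],[0.36,0.81,0.023,0,0]]]}}

```text
time_s: 37.22
tcp_pos: [0.554, -0.1009, 0.1724]
eef_rot: [180.0, -0.0, -90.2]
contact_force: [-1.5, 0.1, 0.2]
gripper_width: 0.0598
gripper_force: 0.0
```

```bash
python3 look.py 6; python3 - <<'E'
from h import *
im={n:cv2.imread(f"pics/{n}6.png")[:,:,::-1] for n in CM}
f=lambda I:I[...,0].astype(float)-I[...,2]
for c in(("top",),("scene",)): print(c,*fit(im,[box(24,190,10)],(.5628,.193,0),.065,fun=f,cams=c))
a=cv2.imread("pics/top6.png");b=cv2.imread("pics/scene6.png")
cv2.imwrite("pics/c7.png",np.hstack([cv2.resize(a[160:238,178:296],(400,264),interpolation=cv2.INTER_CUBIC),cv2.resize(b[150:250,340:490],(396,264),interpolation=cv2.INTER_CUBIC)]))
E
python3 d.py 553.9 -100 25 270
```

```text
('top',) [574.28 174.5    7.08] 0.624
('scene',) [5.5850e+02 1.9435e+02 1.5000e-01] 0.069
pose [554.3 -98.3 172.5 270. ] sd [0.03 0.3  0.02 0.05] t 37.575
units tx,ty,tz,roll: [1.3800e-02 3.4000e-03 1.2288e+00 1.0000e-04]
```

View pics/c7.png

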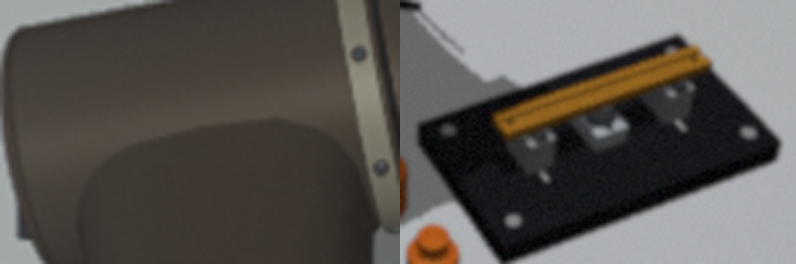

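The scene view shows the rail lying flat across both rollers, with its middle over the sensor. Next, the weight.

>>> {"name": "drive_tool", "arguments": {"increments": [[[0.36,0.01,0.002,0.3,0],[0.36,0.01,0.002,0.55,0],[0.36,0.01,0.002,0.65,0],[0.36,0.01,0.002,0.65,0]]]}}

```text
time_s: 38.08
tcp_pos: [0.5537, -0.1002, 0.0941]
eef_rot: [179.9, -0.0, -90.0]
contact_force: [0.8, 0.2, 0.1]
gripper_width: 0.0598
gripper_force: 0.0
```

>>> {"name": "drive_tool", "arguments": {"increments": [[[0.36,0,0,0.2,0],[0.36,0,0,0.4,0],[0.36,0,0,0.53,0],[0.36,0,0,0.57,0],[0.36,0,0,0.57,0]]]}}

```text
time_s: 38.7
tcp_pos: [0.5542, -0.1005, 0.0264]
eef_rot: [-180.0, -0.0, -90.0]
contact_force: [-1.1, -0.0, 0.2]
gripper_width: 0.0595
gripper_force: 0.0
```

```bash
python3 d.py 553.9 -100 25 270
```

```text
pose [ 554.3 -100.5   26.7  270. ] sd [0.09 0.   0.14 0.  ] t 38.95
units tx,ty,tz,roll: [-0.0038  0.0035  0.0143 -0.    ]
```

>>> {"name": "drive_tool", "arguments": {"increments": [[[-0.3,0,0,0,0],[-0.3,0,0,0,0],[-0.3,0,0,0,0],[-0.3,0,0,0,0],[-0.3,0,0,0,0]]], "squeeze": 25}}

```text
time_s: 39.58
tcp_pos: [0.5543, -0.1005, 0.0262]
eef_rot: [-180.0, 0.0, -90.0]
contact_force: [1.8, -0.8, 0.7]
gripper_width: 0.0393
gripper_force: 25.0
```

```bash
python3 d.py 562.3 192.3 145 270
```

```text
pose [ 554.3 -100.5   26.2  270. ] sd [0.01 0.02 0.01 0.  ] t 39.825
units tx,ty,tz,roll: [-2.4397 -0.0665 -0.9899 -0.    ]
```

>>> {"name": "drive_tool", "arguments": {"increments": [[[-0.3,0,0,-0.1,0],[-0.3,0,0,-0.4,0],[-0.3,0,0,-0.8,0],[-0.3,0,0,-0.99,0],[-0.3,0,0,-0.99,0]]]}}

```text
time_s: 40.45
tcp_pos: [0.5539, -0.1004, 0.1464]
eef_rot: [-179.9, 0.0, -90.0]
contact_force: [-0.7, 0.2, -5.7]
gripper_width: 0.0393
gripper_force: 25.0
```

>>> {"name": "drive_tool", "arguments": {"increments": [[[-0.3,-0.2,0,0,0],[-0.3,-0.5,-0.01,0,0],[-0.3,-0.75,-0.022,0,0],[-0.3,-0.813,-0.022,0,0]]]}}

```text
time_s: 40.95
tcp_pos: [0.555, -0.0017, 0.1428]
eef_rot: [179.8, -0.0, -90.0]
contact_force: [-0.5, 0.3, -4.6]
gripper_width: 0.039
gripper_force: 25.0
```

>>> {"name": "drive_tool", "arguments": {"increments": [[[-0.3,-0.2,0,0,0],[-0.3,-0.5,-0.01,0,0],[-0.3,-0.75,-0.022,0,0],[-0.3,-0.813,-0.022,0,0]]]}}

```text
time_s: 41.45
tcp_pos: [0.5582, 0.0953, 0.1433]
eef_rot: [179.9, -0.0, -90.0]
contact_force: [0.3, -0.4, -5.4]
gripper_width: 0.0394
gripper_force: 25.0
```

>>> {"name": "drive_tool", "arguments": {"increments": [[[-0.3,-0.2,0,0,0],[-0.3,-0.5,-0.01,0,0],[-0.3,-0.75,-0.022,0,0],[-0.3,-0.81,-0.022,0,0],[-0.3,-0.81,-0.022,0,0]]]}}

```text
time_s: 42.08
tcp_pos: [0.5612, 0.1911, 0.1439]
eef_rot: [179.9, -0.1, -90.0]
contact_force: [-0.2, -0.8, -4.0]
gripper_width: 0.0393
gripper_force: 25.0
```

```bash
python3 d.py 562.2 192.3 99.2 270 >/dev/null; python3 d.py 562.2 192.3 99.2 270; python3 look.py 7;  python3 - <<'E'
from h import *
b=cv2.imread("pics/scene7.png")
cv2.imwrite("pics/c8.png",cv2.resize(b[110:250,340:490],None,fx=4,fy=4,interpolation=cv2.INTER_CUBIC))
E
```

```text
pose [561.8 191.2 144.9 269.9] sd [0.04 0.24 0.04 0.01] t 42.575
units tx,ty,tz,roll: [-9.000e-03 -3.200e-03  3.806e-01 -2.000e-04]
```

View pics/c8.png

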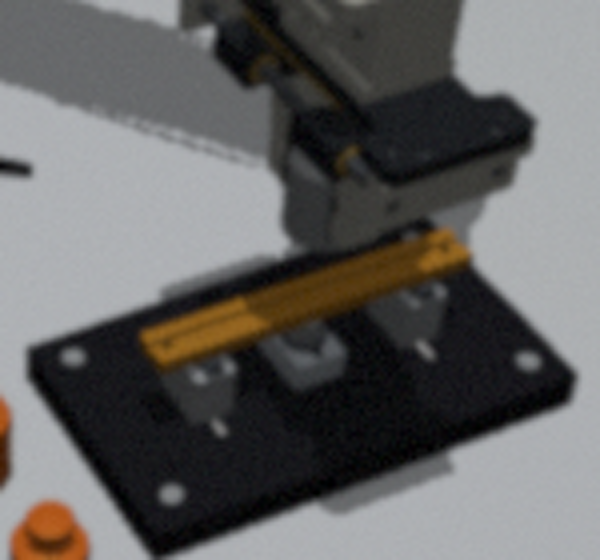

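The weight is held above the rail's middle, and the rail sits on both rollers. Lowering gently.

>>> {"name": "drive_tool", "arguments": {"increments": [[[-0.3,-0.005,-0.003,0.12,0],[-0.3,-0.005,-0.003,0.22,0],[-0.3,-0.005,-0.003,0.3,0],[-0.3,-0.005,-0.003,0.335,0],[-0.3,-0.005,-0.003,0.345,0]]]}}

```text
time_s: 43.3
tcp_pos: [0.5621, 0.1924, 0.103]
eef_rot: [180.0, -0.0, -90.0]
contact_force: [0.7, -0.5, -4.1]
gripper_width: 0.0394
gripper_force: 25.0
```

```bash
python3 d.py 562.2 192.3 99.2 270 >/dev/null; python3 d.py 562.2 192.3 99.2 270
```

```text
pose [562.3 192.5 103.7 270. ] sd [0.07 0.04 0.09 0.  ] t 43.8
units tx,ty,tz,roll: [ 0.0017  0.0009  0.0377 -0.0001]
```

>>> {"name": "drive_tool", "arguments": {"increments": [[[-0.3,0.002,0,0.008,0],[-0.3,0.002,0,0.016,0],[-0.3,0.002,0,0.022,0],[-0.3,0.002,0,0.027,0],[-0.3,0.002,0,0.03,0]]]}}

```text
time_s: 44.42
tcp_pos: [0.5621, 0.1922, 0.0997]
eef_rot: [180.0, -0.0, -90.0]
contact_force: [-0.4, -0.1, -4.6]
gripper_width: 0.0395
gripper_force: 25.0
```

>>> {"name": "drive_tool", "arguments": {"increments": [[[-0.3,0,0,0.002,0],[-0.3,0,0,0.004,0],[-0.3,0,0,0.005,0],[-0.3,0,0,0.005,0]]]}}

```text
time_s: 44.92
tcp_pos: [0.5622, 0.1922, 0.0992]
eef_rot: [-180.0, 0.0, -90.0]
contact_force: [0.6, -0.0, -4.7]
gripper_width: 0.039
gripper_force: 25.0
```

```bash
python3 d.py 562.2 192.3 99.2 270; python3 -c "
from plant import r;print(r.get_state()['contact_force'])"
```

```text
pose [562.2 192.2  99.2 270. ] sd [0.01 0.   0.01 0.  ] t 45.175
units tx,ty,tz,roll: [-0.001  -0.0001  0.0002 -0.0001]
[-0.52678663  0.01646363 -4.70630865]
```

Still carrying the full weight, so I'll creep down further.

>>> {"name": "drive_tool", "arguments": {"increments": [[[-0.3,0,0,0.001,0],[-0.3,0,0,0.002,0],[-0.3,0,0,0.003,0],[-0.3,0,0,0.004,0],[-0.3,0,0,0.004,0]]]}}

```text
time_s: 45.8
tcp_pos: [0.5622, 0.1922, 0.0991]
eef_rot: [-180.0, 0.0, -90.0]
contact_force: [-2.7, -1.2, 1.4]
gripper_width: 0.0394
gripper_force: 25.0
```

>>> {"name": "drive_tool", "arguments": {"increments": [[[0.0,0,0,0,0],[0.1,0,0,0,0],[0.2,0,0,0,0],[0.36,0,0,0,0],[0.36,0,0,0,0]]]}}

```text
time_s: 46.42
tcp_pos: [0.5622, 0.1922, 0.0987]
eef_rot: [-180.0, 0.0, -90.0]
contact_force: [-0.4, 0.0, 0.1]
gripper_width: 0.059
gripper_force: 0.0
```

>>> {"name": "drive_tool", "arguments": {"increments": [[[0.36,0,0,-0.1,0],[0.36,0,0,-0.35,0],[0.36,0,0,-0.7,0],[0.36,0,0,-0.95,0],[0.36,0,0,-0.95,0]]]}}

```text
time_s: 47.05
tcp_pos: [0.5636, 0.1929, 0.2167]
eef_rot: [-179.7, 0.2, -90.0]
contact_force: [0.5, -0.3, -0.4]
gripper_width: 0.0596
gripper_force: 0.0
```

>>> {"name": "drive_tool", "arguments": {"increments": [[[0.36,0.9,0,0,0],[0.36,0.9,0,0,0]]]}}

```text
time_s: 47.3
tcp_pos: [0.5615, 0.0828, 0.2126]
eef_rot: [180.0, -0.0, -90.0]
contact_force: [0.6, -0.9, 0.3]
gripper_width: 0.0595
gripper_force: 0.0
```

>>> {"name": "drive_tool", "arguments": {"increments": [[[0.36,0.9,0.3,0,0],[0.36,0.9,0.3,0,0]]]}}

```text
time_s: 47.55
tcp_pos: [0.5249, -0.0257, 0.2125]
eef_rot: [180.0, -0.0, -90.0]
contact_force: [1.1, -0.4, 0.0]
gripper_width: 0.0597
gripper_force: 0.0
```

>>> {"name": "drive_tool", "arguments": {"increments": [[[0.36,0.9,0.3,0,0],[0.36,0.9,0.3,0,0]]]}}

```text
time_s: 47.8
tcp_pos: [0.4888, -0.1336, 0.2128]
eef_rot: [180.0, 0.0, -90.0]
contact_force: [1.9, 0.2, -0.2]
gripper_width: 0.0592
gripper_force: 0.0
```

>>> {"name": "drive_tool", "arguments": {"increments": [[[0.36,0.9,0.3,0,0],[0.36,0.9,0.3,0,0],[0.36,0.9,0.3,0,0]]]}}

```text
time_s: 48.18
tcp_pos: [0.4523, -0.2423, 0.2124]
eef_rot: [179.9, 0.0, -90.3]
contact_force: [0.5, 1.2, -0.7]
gripper_width: 0.0595
gripper_force: 0.0
```

```bash
python3 look.py 8; python3 - <<'E'
from h import *
im={n:cv2.imread(f"pics/{n}8.png")[:,:,::-1] for n in CM}
f=lambda I:I[...,0].astype(float)-I[...,2]; g=lambda I:I.max(2).astype(float)
print("rail",*fit(im,[box(24,190,10)],(.5628,.193,0),.065,fun=f,cams=("top",)))
print("w top",*fit(im,[cyl(20,44,45)],(.5628,.193,0),.075,fun=g,cams=("top",),yaw=False,pad=3))
a,b=[cv2.imread(f"pics/{n}8.png") for n in("top","scene")]
cv2.imwrite("pics/c9.png",np.hstack([cv2.resize(a[155:245,178:296],(400,305),interpolation=cv2.INTER_CUBIC),cv2.resize(b[135:250,340:490],(398,305),interpolation=cv2.INTER_CUBIC)]))
E
```

```text
rail [ 5.6226e+02  1.9396e+02 -8.0000e-02] 0.344
w top [561.37 196.33   0.  ] 0.583
```

View pics/c9.png

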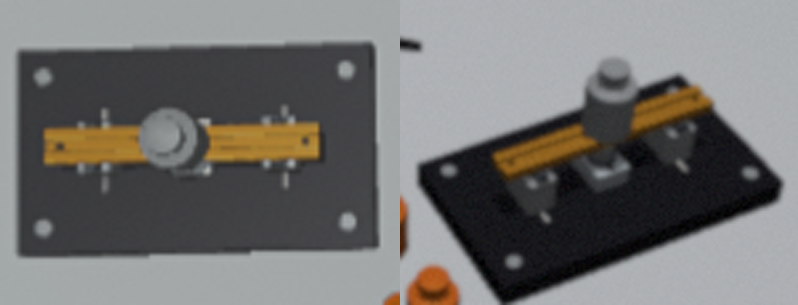

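View pics/top8.png

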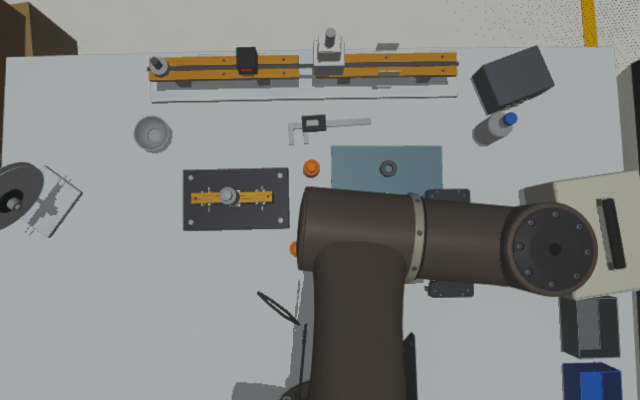

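The plate shows the rail across both supports and the weight upright at the middle: knob at c9 (165,137), body rim at about (168,138). Quick numeric check of the weight's centre before handing in.

```bash
python3 - <<'E'
from h import *
for z,u in((.14,(165,137)),(.12,(168,138))):
    print((topix("top",(178+(u[0]+.5)/3.39-.5,155+(u[1]+.5)/3.39-.5),z)[0]*1000).round(1))
im={n:cv2.imread(f"pics/{n}8.png")[:,:,::-1] for n in CM}
# steel = not orange and not dark
def s(I):
    I=cv2.GaussianBlur(I,(3,3),0).astype(float);return ((I.max(2)>85)&(I[...,0]-I[...,2]<25)).astype(float)
print(*fit(im,[cyl(20,44,45),cyl(12.5,64,65)],(.562,.193,0),.075,fun=s,cams=("top",),yaw=False,pad=2))
E
```

```text
[560.4 191.2 140. ]
[561.5 193.3 120. ]
[561.99 193.8    0.  ] 0.224
```

```bash
python3 -c "
from plant import job;print(job.close_job())"
```

```text
the job is handed in; nothing more can be done
None
```

I handed the job in after about 49 s of the 96 s: both supports stand within about 0.7 mm of the scribed lines, and the rail lies flat across both rollers. The large weight stands upright on the rail, about 1 mm from the sensor axis by the cameras. I saw no sign of the sensor being touched and moved no bystander, though the arm hid the V-block and small weight in the final picture.

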